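Hang the nesting measuring cups on their sloping hook

ROBOT

A 7-joint arm with a two-finger parallel gripper is mounted at the origin on a cart in front of the work surface, level with it; the furniture and walls round the work are solid. World frame = base frame: x ahead of the robot, y to its left, z up, the work surface at z = 0. Lengths are in mm, angles in rad, forces in N, time in s.
With the tool pointing down it reaches from about 425 to 975 mm from the base axis. Payload 16.7 kg.
Tool frame: the origin (TCP) lies on the centre line of the jaws, within the pads' length; the fingertips stand 25 mm ahead of it and the grasp point (between the pads) lies 6 mm ahead of it; z points along the fingers, y is the line along which they close (so a half turn about z gives the same grasp; the last joint's range is limited). The gripper opens to 85 mm and grips with 20 to 120 N. Pads are 22 mm wide; open, the fingers measure 114 mm over their backs; the gripper's body (76 mm by 85 mm) begins 54 mm behind the grasp point. The pads swing forward as they close: fully open they stand 13 mm farther back than shut.
Start: joints at [1.03, 0.426, 0.074, 1.606, -0.034, 1.111, -0.067], TCP at [257.093, -624.083, 229.002] pointing down, gripper open.
Joint ranges: [-2.85, 2.85], [-0.5, 2.14], [-1.23, 1.37], [0.21, 2.46], [-1.02, 4.16], [0.16, 2.05], [-2.73, 2.73]. Speed limits (rad/s): [1.89, 1.89, 2.39, 2.39, 3.01, 3.01, 3.01].

INTERFACE

Orientations are given as a unit quaternion [x, y, z, w].
In Python, from rig import robot, solver, imaging gives the robot as it stands. The module is installed in compiled form; this text tells all that it offers. Calls block until the motion is done:
- robot.goto(position, orientation): joint-space move of the TCP to a pose.
- robot.move_linear(position, frame=None, vel=150, until_force=None): straight line of the TCP; frame=None keeps the orientation; vel is the mean speed in mm/s. With until_force (N) it stops when the force on the tool has changed by that much, and returns True; else False.
- robot.movej(angles): joint-space move.
- robot.grip(opening, grip_force=None): opening from 0.0 (shut) to 1.0 (fully open); grip_force is the grip in N (None keeps the last); returns when the fingers have stopped.
- robot.sleep(seconds).
- solver.ik(position, orientation): joint angles nearest the present ones, or None.
- imaging.get_image(name): name is "scene" or "top" or "wrist"; returns a dict with "color" (480x640x3 uint8, red, green, blue), "fx", "fy", "cx", "cy" (pixels), "rvec" (rotation vector, rad) and "tvec" (3), from world to camera coordinates, as OpenCV has them; the wrist camera has in their place "hand_eye" (4x4, takes a point from camera to tool coordinates, whose origin is the TCP and whose axes are the flange's). Camera axes: x right, y down, z forward; pixel columns grow to the right and rows downward; lengths in mm; the calibration is good to about 2 mm. A picture is of the moment at which its call begins: read the wrist's pose just before it. There is no depth.
A pose or a line that the arm cannot do raises robot.PlanningError and nothing moves.
- robot.finish_job(): hands the job in; it is judged then, once.
Readings, each from a call of its own:
- robot.current_clock(): time.
- robot.current_joint_pos(): joint angles.
- robot.current_qd(): joint speeds.
- robot.current_tau(): joint torques, N m.
- robot.current_ee_pos(): TCP position.
- robot.current_eef_rot(): TCP orientation.
- robot.current_contact_force(): force on the tool from outside, world axes, zero at the start.
- robot.current_torque(): the same for the moment, N m.
- robot.current_width(): opening from 0.0 (shut) to 1.0 (fully open).
- robot.current_grip_force(): force on a finger pad.
Only numpy, scipy, OpenCV 4.12 (cv2) and the standard library are available. Lean on these libraries where they do the work, as an engineer would, in place of code of your own. Each camera call takes 0.05 s, during which the arm holds its last target. There are 200 camera calls.

TASK

Hang the three steel measuring cups on the hook of the sloping wooden stand by the eyes of their handles, largest first, each smaller one dropping into the one before, so that they end up fully nested with the handles stacked flat on each other, pointing uphill, and each eye drawn down the slope against the hook. Let go of each cup before you fetch the next, thread them without forcing, do not tip a cup over, and leave the other things where they stand.

Things in the scene. Friction and masses are not known exactly. Their poses are not given: they have to be found in the camera images.
- cup_large: Large steel cup, 50 mm high, bowl 84 mm across (wall 3), flat rim flange 92 mm across, 6 mm thick. Flat handle along own +x, 13 mm wide, 6 mm thick, top flush with the rim (underside 44 mm up); grip it at x 55 to 88 mm. Eye at its end: 6 mm bar, opening x 98 to 124 mm by 14 mm wide; ends at x 130, 26 mm wide. Origin: centre of the underside; z up. Starts upright on the worktop.
- cup_large_eye (a point): Point in the large cup's eye, 120 mm from the bowl's axis, 47 mm above the underside (mid-thickness of the handle); the hook's axis passes here when the eye's far end bar bears on the hook. Hung right: 47 mm along the hook from its root, cup resting on the board.
- cup_medium: Medium steel cup, 40 mm high, bowl 66 mm across (wall 3), flat rim flange 88 mm across, 6 mm thick. Flat handle along own +x, 17 mm wide, 6 mm thick, top flush with the rim (underside 34 mm up); grip it at x 55 to 88 mm. Eye at its end: 6 mm bar, opening x 98 to 124 mm by 14 mm wide; ends at x 130, 26 mm wide. Origin: centre of the underside; z up. Starts upright on the worktop.
- cup_medium_eye (a point): Point in the medium cup's eye, 120 mm from the bowl's axis, 37 mm above the underside (mid-thickness of the handle); the hook's axis passes here when the eye's far end bar bears on the hook. Hung right: 53 mm along the hook from its root, flange and handle lying on the large cup's (6 mm clear all round inside its bowl).
- cup_small: Small steel cup, 32 mm high, bowl 49 mm across (wall 3), flat rim flange 70 mm across, 6 mm thick. Flat handle along own +x, 21 mm wide, 6 mm thick, top flush with the rim (underside 26 mm up); grip it at x 55 to 88 mm. Eye at its end: 6 mm bar, opening x 98 to 124 mm by 14 mm wide; ends at x 130, 26 mm wide. Origin: centre of the underside; z up. Starts upright on the worktop.
- cup_small_eye (a point): Point in the small cup's eye, 120 mm from the bowl's axis, 29 mm above the underside (mid-thickness of the handle); the hook's axis passes here when the eye's far end bar bears on the hook. Hung right: 59 mm along the hook from its root, flange and handle lying on the medium cup's (5.5 mm clear all round inside its bowl).
- stand: Fixed wooden hook stand: board 215 x 125 mm sloping at 30 degrees, low end toward the robot. Origin on the worktop straight below the hook's root, which is 115 mm up; own +x is level, toward the high end. The board reaches 29 mm uphill and 186 mm downhill of the hook.
- hook: Fixed steel hook on the stand, 8 mm round bar. Origin: its root on the board's face; own z = board normal (30 degrees from vertical, leaning to the low end), own x = uphill. Straight along z to 100 mm, then the tip bends uphill; its end is centred at x 9, z 112 mm (surface to x 13, z 116). Cups hang downhill of it, axes parallel to it, handles uphill.
- shaker: Bystander, loose: salt shaker with metal top, 90 mm high, 44 mm across; origin under its centre, at the bottom. To be left where it stands.
- lemon: Bystander, loose: lemon, 83 mm long; origin under its centre, at the bottom. To be left where it stands.
- spice: Bystander, loose: glass spice jar with red cap, 106 mm high, 45 mm across; origin under its centre, at the bottom. To be left where it stands.
- eggcup: Bystander, loose: turned wooden egg cup, 56 mm high; origin under its centre, at the bottom. To be left where it stands.
Mind the look-alikes: they are no part of the job. What is shaped like the cup_small but orange is not meant.

How it is judged (in metres and radians):
On the way, in this order (a step that is already met when the one before it is completed fails the run):
1. the large cup hangs seated on the hook with its bowl on the board and is let go (x of cup_large_eye in the frame of hook between -0.004 and 0.008 m and y of cup_large_eye in the frame of hook between -0.006 and 0.006 m and z of cup_large_eye in the frame of hook between 0.043 and 0.051 m and angle between the z axis of cup_large and the z axis of hook, either way round below 0.1 rad and angle between the x axis of cup_large and the x axis of hook, either way round below 0.2 rad and linear speed of cup_large below 0.02 m/s and contact force between the fingers and cup_large below 0.1 N), for 0.2 s.
2. the medium cup hangs seated on the hook, nested in the large one and is let go (x of cup_medium_eye in the frame of hook between -0.004 and 0.008 m and y of cup_medium_eye in the frame of hook between -0.006 and 0.006 m and z of cup_medium_eye in the frame of hook between 0.049 and 0.057 m and angle between the z axis of cup_medium and the z axis of hook, either way round below 0.1 rad and angle between the x axis of cup_medium and the x axis of hook, either way round below 0.2 rad and linear speed of cup_medium below 0.02 m/s and contact force between the fingers and cup_medium below 0.1 N), for 0.2 s.
3. the small cup hangs seated on the hook, nested in the medium one and is let go (x of cup_small_eye in the frame of hook between -0.004 and 0.008 m and y of cup_small_eye in the frame of hook between -0.006 and 0.006 m and z of cup_small_eye in the frame of hook between 0.055 and 0.063 m and angle between the z axis of cup_small and the z axis of hook, either way round below 0.1 rad and angle between the x axis of cup_small and the x axis of hook, either way round below 0.2 rad and linear speed of cup_small below 0.02 m/s and contact force between the fingers and cup_small below 0.1 N), for 0.2 s.
At the end, for the whole second after the job is handed in: All cups released, at rest on the hook: each eye point 4 mm downhill to 8 mm uphill of the hook axis, within 6 mm sideways, 47/53/59 mm (large/medium/small) off the board within 4 mm; cup axes within 0.10 rad of the hook, handles within 0.2 rad of uphill (all of step 1 and all of step 2 and all of step 3); the robot touches nothing.
It fails at once if a bystander is pushed more than 30 mm away (distance of any of shaker, lemon, spice, eggcup from where it was at the start of the episode above 0.03 m).
It fails at once if a cup is tipped over (more than 70 degrees) (angle between any of cup_large, cup_medium, cup_small's own z axis and vertical above 1.22 rad).
It fails at once if the hook or its stand is forced (more than 60 N) (contact force between stand and anything else above 60 N).
It also fails if it takes over 72 s, if anything falls off the work surface, if the arm or the gripper's body presses on something with over 40 N, if the wrist force passes 120 N, or if a joint passes its speed limit or range.

## Working session

There is one attempt and no reset: what is moved stays moved. The work goes in short steps, each a Python script; the robot and the scene stay as the last script left them, time stands still between calls to the robot, and variables do not carry over. Pictures are saved under pics/ and viewed, at most 10 in all, crops included, and the job is handed in when it is done.

```bash
mkdir -p pics; ls
python3 - <<'E'
from rig import robot, solver, imaging
import cv2
for n in("scene","top"):
    d=imaging.get_image(n); cv2.imwrite(f"pics/{n}0.png",d["color"][:,:,::-1])
    print(n,{k:d[k] for k in d if k!="color"})
print(robot.current_clock(),robot.current_eef_rot(),robot.current_ee_pos())
print(imaging.get_image("wrist")["hand_eye"])
E
```

```text
pics
scene {'fx': 552.6955998505197, 'fy': 552.6955998505197, 'cx': 321.4649511422994, 'cy': 239.76513125701132, 'rvec': array([ 1.37820056, -2.21989947,  0.85224432]), 'tvec': array([ 248.08610925,  377.43721137, 1802.98247501])}
top {'fx': 495.7528260476691, 'fy': 495.7528260476691, 'cx': 319.3781770132356, 'cy': 239.82099992497933, 'rvec': array([ 2.20278773, -2.14557347,  0.09117828]), 'tvec': array([   3.22818994,  489.44696471, 1476.84386198])}
0.1 [ 9.80975098e-01  1.94132708e-01 -1.49015726e-04 -5.72137611e-04] [ 256.95488719 -623.77385672  228.35415903]
[[ 1.22587248e-03 -9.53104993e-01 -3.02637357e-01  7.69914281e+01]
 [ 9.99999246e-01  1.18994769e-03  3.03090365e-04 -5.71695282e-01]
 [ 7.12456842e-05 -3.02637500e-01  9.53105733e-01 -1.44976849e+02]
 [ 0.00000000e+00  0.00000000e+00  0.00000000e+00  1.00000000e+00]]
```

View pics/top0.png

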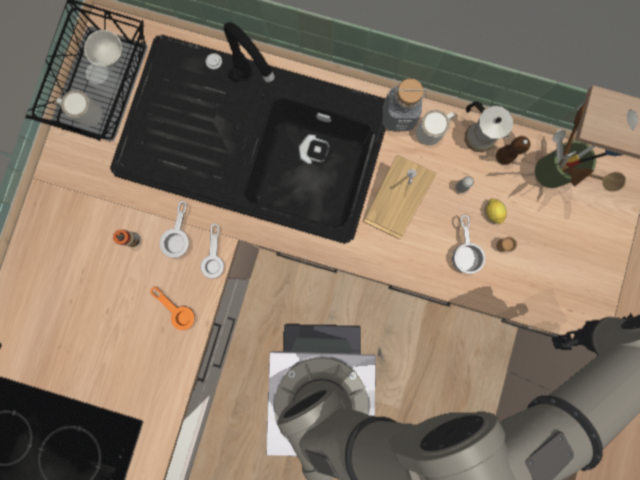

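View pics/scene0.png

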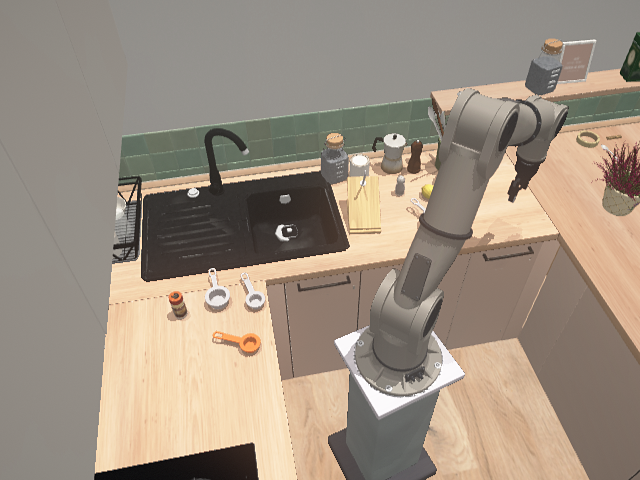

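Top view: the stand is at (400,195), with the hook near (410,178). The lemon is at (496,211), shaker (465,184), egg cup (507,244) and spice jar (125,238).

Cup candidates:
- (468,258): the widest steel cup, probably the large one.
- (175,243): steel, probably medium.
- (212,266): the narrowest steel cup, probably small.
- (181,317): orange look-alike, not meant.

Next I'll measure the sizes.

```bash
cat > h.py <<'E'
from rig import robot, solver, imaging
import numpy as np, cv2
from scipy.spatial.transform import Rotation as R
def cam(d):
    """R_wc, camera centre in world; for the wrist camera call with pose"""
    if "hand_eye" in d:
        T=np.eye(4);T[:3,:3]=R.from_quat(d["q"]).as_matrix();T[:3,3]=d["p"]
        T=T@d["hand_eye"];return T[:3,:3],T[:3,3]
    M=cv2.Rodrigues(d["rvec"])[0];return M.T,-M.T@d["tvec"]
def shot(n):
    p=np.array(robot.current_ee_pos());q=np.array(robot.current_eef_rot())
    d=imaging.get_image(n);d["p"]=p;d["q"]=q;return d
def ray(d,uv):
    M,c=cam(d);v=np.array([(uv[0]-d["cx"])/d["fx"],(uv[1]-d["cy"])/d["fy"],1.])
    v=M@v;return c,v/np.linalg.norm(v)
def plane(d,uv,z):
    c,v=ray(d,uv);return c+v*(z-c[2])/v[2]
def tri(*cv):
    A=sum(np.eye(3)-np.outer(v,v) for c,v in cv);b=sum((np.eye(3)-np.outer(v,v))@c for c,v in cv)
    return np.linalg.solve(A,b)
def proj(d,P):
    M,c=cam(d);x=M.T@(np.asarray(P,float)-c);return np.array([d["fx"]*x[0]/x[2]+d["cx"],d["fy"]*x[1]/x[2]+d["cy"]])
def save(d,name,crop=None,s=1):
    im=d["color"][:,:,::-1]
    if crop: u0,v0,u1,v1=crop;im=im[v0:v1,u0:u1]
    cv2.imwrite("pics/"+name,cv2.resize(im,None,fx=s,fy=s,interpolation=cv2.INTER_CUBIC))
E
python3 - <<'E'
from h import *
d=shot("top");print(cam(d)[1])
for n,uv,z in [("A",(468,258),50),("Aeye",(459,221),47),("B",(175,243),40),("Beye",(182,207),37),("C",(212,266),32),("Ceye",(215,230),29),
 ("hooktip",(410,178),200),("boardlowL",(366,223),30),("boardlowR",(401,237),30),("boardhiL",(399,155),130),("boardhiR",(436,169),130),("shaker",(465,184),45),("lemon",(496,211),30),("eggcup",(507,244),50),("spice",(125,238),100)]:
    p=plane(d,uv,z);print(n,p.round(0),np.hypot(*p[:2]).round())
im=d["color"][:,:,::-1]
a=im[200:280,430:530];b=im[190:290,140:240]
cv2.imwrite("pics/crop1.png",np.hstack([cv2.resize(a,(400,320),interpolation=2),cv2.resize(b,(400,400),interpolation=2)[:320]]))
E
```

```text
[ 357.55223278    8.06045227 1514.1756751 ]
A [ 444. -424.   50.] 614.0
Aeye [ 554. -398.   47.] 682.0
B [467. 447.  40.] 646.0
Beye [576. 432.  37.] 720.0
C [401. 335.  32.] 523.0
Ceye [510. 331.  29.] 608.0
hooktip [ 647. -224.  200.] 684.0
boardlowL [ 543. -123.   30.] 557.0
boardlowR [ 503. -229.   30.] 553.0
boardhiL [ 728. -204.  130.] 756.0
boardhiR [ 690. -310.  130.] 756.0
shaker [ 667. -417.   45.] 786.0
lemon [ 590. -514.   30.] 783.0
eggcup [ 489. -539.   50.] 728.0
spice [473. 573. 100.] 743.0
```

View pics/crop1.png

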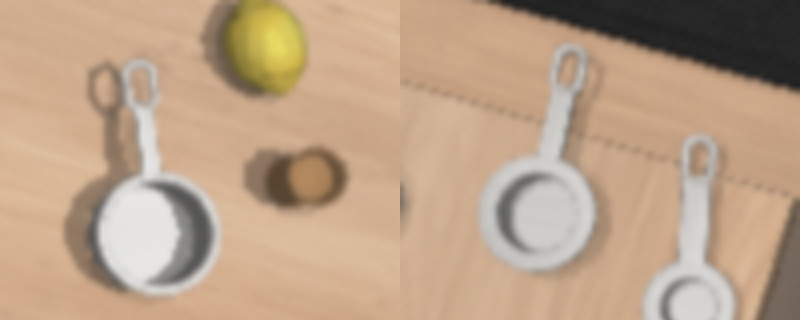

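The large cup's wide bowl and thin flange match at (468,258). (175,243) fits medium and (212,266) fits small. Next I'll check IK and take wrist views of cup A and the hook.

```bash
cat >> h.py <<'E'
def hookR(yaw):
    """hook axes as columns"""
    return (R.from_euler('z',yaw)*R.from_euler('y',-30,degrees=True)).as_matrix()
def down(yaw,flip=False):
    """tool pointing down, tool x along yaw"""
    return (R.from_euler('z',yaw+(np.pi if flip else 0))*R.from_euler('x',np.pi)).as_quat()
def hq(yaw,flip=False):
    return (R.from_matrix(hookR(yaw))*R.from_euler('z',np.pi if flip else 0)*R.from_euler('x',np.pi)).as_quat()
G=66.   # grip station on handle, from bowl axis
def hang(root,yaw,e,z,dy=0,g=G):
    """TCP position so that eye point sits at (e,dy,z) in the hook frame"""
    return np.asarray(root)+hookR(yaw)@np.array([e-(120-g),dy,z+6])
E
python3 - <<'E'
from h import *
print(hookR(0).round(2))
yaw=np.arctan2(-81,186)
tip=np.array([647,-224,216.]);Rh=hookR(yaw);root=tip-Rh@[9,0,112];print(root,np.degrees(yaw))
for f in(0,1):
    for e,z in((13.5,150),(13.5,90),(0,90),(0,47)):
        q=solver.ik(hang(root,yaw,e,z),hq(yaw,f));print(f,e,z,None if q is None else np.round(q,2))
    for c,ey in(((444,-424),(554,-398)),((467,447),(576,432)),((401,335),(510,331))):
        c,ey=map(np.array,(c,ey));v=(ey-c)/np.linalg.norm(ey-c);p=c+v*G;y=np.arctan2(v[1],v[0])
        for z in(45,250):
            q=solver.ik([*p,z],down(y,f));print(f,p.round(),z,None if q is None else np.round(q,2))
E
```

```text
[[ 0.87 -0.   -0.5 ]
 [ 0.    1.   -0.  ]
 [ 0.5   0.    0.87]]
[ 691.1967287  -243.2469625   114.50515478] -23.532348560901013
0 13.5 150 [ 0.5   0.13 -0.38  2.12  0.45  0.43 -2.21]
0 13.5 90 [ 0.    0.23  0.19  2.14  0.28  0.28 -2.06]
0 0 90 [-0.03  0.23  0.22  2.17  0.29  0.25 -2.08]
0 0 47 [-0.36  0.38  0.64  2.17 -0.65  0.19 -1.18]
0 [ 508. -409.] 45 [ 0.58  0.59  0.    1.79 -0.    0.76 -0.76]
0 [ 508. -409.] 250 [ 0.57  0.37  0.01  1.64 -0.01  1.13 -0.76]
0 [532. 438.] 45 [-1.09  0.69  0.45  1.72 -0.38  0.82 -2.18]
0 [532. 438.] 250 [-1.1   0.46  0.45  1.56 -0.21  1.16 -2.31]
0 [467. 333.] 45 [-0.94  0.51  0.26  1.99 -0.2   0.67 -2.16]
0 [467. 333.] 250 [-1.1   0.25  0.45  1.84 -0.12  1.08 -2.22]
1 13.5 150 [ 0.58  0.14 -0.46  2.12  0.48  0.44  0.91]
1 13.5 90 [ 0.65  0.28 -0.55  2.1   0.78  0.39  0.64]
1 0 90 [ 0.63  0.27 -0.54  2.13  0.81  0.37  0.61]
1 0 47 [ 0.63  0.36 -0.54  2.11  1.03  0.36  0.41]
1 [ 508. -409.] 45 [ 0.99  0.66 -0.57  1.76  0.45  0.85  2.02]
1 [ 508. -409.] 250 [ 1.01  0.43 -0.59  1.61  0.25  1.18  2.17]
1 [532. 438.] 45 [-0.09  0.92 -1.07  1.65  0.88  1.13  0.02]
1 [532. 438.] 250 [-0.13  0.62 -0.99  1.5   0.53  1.31  0.26]
1 [467. 333.] 45 [ 0.11  0.81 -1.15  1.93  0.89  1.03  0.08]
1 [467. 333.] 250 [ 0.14  0.46 -1.14  1.77  0.44  1.21  0.42]
```

Run:
```python
from h import *
yaw=np.arctan2(-81,186);root=[691,-243,114.5]
robot.goto(hang(root,yaw,0,180),hq(yaw));print(robot.current_clock(),np.round(robot.current_joint_pos(),2))
import pickle
L=[shot("wrist")]
robot.move_linear(hang(root,yaw,-30,200,dy=40),vel=200);robot.sleep(.2);L.append(shot("wrist"))
print(robot.current_clock())
pickle.dump(L,open("hookviews.pkl","wb"))
print(L[0]["fx"],L[0]["cx"],L[0]["cy"])
im=np.hstack([cv2.resize(d["color"][:,:,::-1],(400,300)) for d in L]);cv2.imwrite("pics/hook.png",im)
for d in L: print(proj(d,np.array(root)+hookR(yaw)@[9,0,112]),proj(d,root))
```

```text
2.125 [ 0.69  0.07 -0.57  2.14  0.41  0.47 -2.17]
2.8417
407.18840568196697 318.46693246435626 241.284704561688
[317.26973204 140.08836313] [317.67797441 142.42584416]
[390.29001859  81.47407604] [366.6725795  103.03694295]
```

View pics/hook.png

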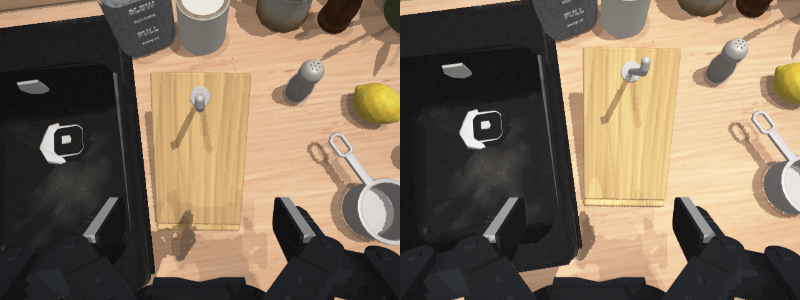

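Wrist views show the board upright, with the hook tip near (320,165) and root plate near (320,154) in view 1, and (392,101) and (368,112) in view 2. I'll segment the hook and board for exact numbers.

Run:
```python
import pickle
from h import *
L=pickle.load(open("hookviews.pkl","rb"))
ims=[]
for i,(d,(u,v)) in enumerate(zip(L,((320,155),(380,107)))):
    hsv=cv2.cvtColor(d["color"],cv2.COLOR_RGB2HSV)
    m=(hsv[:,:,1]<60).astype(np.uint8); 
    n,lab,st,ce=cv2.connectedComponentsWithStats(m[v-45:v+45,u-45:u+45])
    for k in range(1,n):
        if st[k,4]>30: print(i,st[k]+[u-45,v-45,0,0,0],ce[k]+[u-45,v-45])
    ims.append(cv2.resize(d["color"][v-40:v+40,u-40:u+40,::-1],(400,400),interpolation=cv2.INTER_CUBIC))
    w=((hsv[:,:,1]>60)&(hsv[:,:,1]<160)&(hsv[:,:,0]<30)).astype(np.uint8)
cv2.imwrite("pics/hookcrop.png",np.hstack(ims))
```

```text
0 [304 138  33  42 945] [319.84656085 156.42010582]
1 [ 354   90   47   41 1210] [376.53057851 111.04380165]
```

View pics/hookcrop.png

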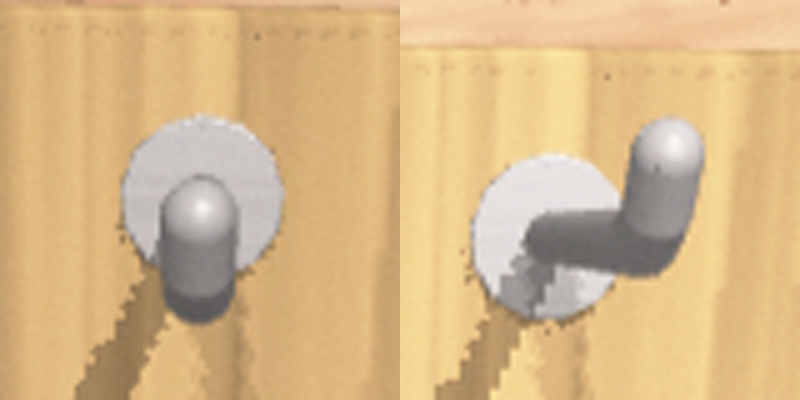

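Run:
```python
import pickle
from h import *
L=pickle.load(open("hookviews.pkl","rb"))
pl=tri(ray(L[0],(320,153.6)),ray(L[1],(370.4,114)));tp=tri(ray(L[0],(319.6,157)),ray(L[1],(393.2,97)))
print("plate",pl,"tip",tp,np.linalg.norm(tp-pl))
# board yaw: side edges in view 1 by saturation/texture mask
d=L[0];hsv=cv2.cvtColor(d["color"],cv2.COLOR_RGB2HSV)
print("board hsv",hsv[200,350],hsv[300,300],"table",hsv[200,430],hsv[300,430])
m=((hsv[:,:,1]>hsv[200,430][1]+22)&(hsv[:,:,0]>14)&(hsv[:,:,0]<26)).astype(np.uint8)
m=cv2.morphologyEx(m,cv2.MORPH_OPEN,np.ones((5,5)));m=cv2.morphologyEx(m,cv2.MORPH_CLOSE,np.ones((25,25)))
n,lab,st,ce=cv2.connectedComponentsWithStats(m);k=lab[230,350];print(st[k])
rows=np.arange(140,340,5);le=[];ri=[]
for r in rows:
    c=np.flatnonzero(lab[r]==k);le.append(c[0]);ri.append(c[-1])
print(le[::4],ri[::4])
h=np.array([np.sin(np.radians(30))*0,0,0])
for nm,e in(("L",le),("R",ri)):
    a,b=np.polyfit(rows,e,1);res=np.abs(np.polyval((a,b),rows)-e);g=res<3;a,b=np.polyfit(rows[g],np.array(e)[g],1)
    # intersect the edge's rays with the board plane (through plate, normal hz)
    yaw=np.radians(-23.5)
    for _ in range(4):
        nrm=hookR(yaw)[:,2];P=[]
        for r in(150,330):
            c,v=ray(d,(a*r+b,r));P.append(c+v*((pl-c)@nrm)/(v@nrm))
        w=P[0]-P[1];yaw=np.arctan2(w[1],w[0])
    Q=hookR(yaw).T@(P[0]-pl);print(nm,np.degrees(yaw),"y of edge",Q,g.sum())
```

```text
plate [ 679.69983229 -240.33508337  117.92264976] tip [ 637.57758944 -221.05143601  216.12864929] 108.58434850643985
board hsv [ 18 109 226] [ 17 112 219] table [ 13  90 225] [ 15  82 232]
[     0      0    640    480 303581]
[np.int64(0), np.int64(0), np.int64(0), np.int64(0), np.int64(0), np.int64(0), np.int64(0), np.int64(0), np.int64(0), np.int64(0)] [np.int64(639), np.int64(639), np.int64(572), np.int64(639), np.int64(639), np.int64(639), np.int64(639), np.int64(639), np.int64(639), np.int64(639)]
L -39.77137037818312 y of edge [-6.86819654e+01  2.72930633e+02  1.59050037e-07] 40
R -7.100635114604394 y of edge [-6.90140879e+01 -2.72040655e+02  1.78018811e-07] 6
```

Run:
```python
import pickle
from h import *
L=pickle.load(open("hookviews.pkl","rb"))
pl=np.array([679.7,-240.3,117.9])
d=L[0];g=cv2.GaussianBlur(cv2.cvtColor(d["color"],cv2.COLOR_RGB2LAB).astype(float),(0,0),1.2)
s=np.abs(cv2.Sobel(g,cv2.CV_64F,1,0)).sum(2)
rows=np.arange(130,340,3)
for nm,(u0,u1) in(("L",(244,251)),("R",(400,382))):
    e=[]
    for r in rows:
        c=u0+(u1-u0)*(r-117)/(366-117);lo=int(c)-8;e.append(lo+np.argmax(s[r,lo:lo+17]))
    e=np.array(e);g_=np.ones(len(e),bool)
    for _ in range(5):
        a,b=np.polyfit(rows[g_],e[g_],1);g_=np.abs(a*rows+b-e)<2
    yaw=np.radians(-23.5)
    for _ in range(4):
        nrm=hookR(yaw)[:,2];P=[]
        for r in(135,330):
            c,v=ray(d,(a*r+b,r));P.append(c+v*((pl-nrm*2.6-c)@nrm)/(v@nrm))
        w=P[0]-P[1];yaw=np.arctan2(w[1],w[0])
    print(nm,a,b,g_.sum(),np.degrees(yaw),(hookR(yaw).T@(P[0]-pl)).round(1))
```

```text
L 0.02572564957806013 237.7824964579754 47 -25.543321345995583 [12.3 61.8 -2.6]
R -0.0721230237277404 410.6647243332708 67 -24.361977144459207 [ 15.1 -62.1  -2.6]
```

```bash
cat >> h.py <<'E'
YAW=np.radians(-24.8)
_tip=np.array([637.6,-221.05,216.2]);_pl=np.array([679.7,-240.3,117.7])
ROOT=((_tip-hookR(YAW)@[9,0,112])+(_pl-hookR(YAW)[:,2]*2.6))/2
def look(c,eye,zrim,name,h=190):
    """hover over the cup's handle, find its eye and bowl; return picture"""
    c,eye=np.array(c,float),np.array(eye,float);v=(eye-c)/np.linalg.norm(eye-c)
    robot.goto([*(c+v*50),h],down(np.arctan2(v[1],v[0])));robot.sleep(.15)
    d=shot("wrist");save(d,name);import pickle;pickle.dump(d,open(name+".pkl","wb"));return d
E
python3 - <<'E'
from h import *
print(ROOT,_tip-hookR(YAW)@[9,0,112],_pl-hookR(YAW)[:,2]*2.6) if 0 else print(ROOT)
import h;print(h._tip-hookR(YAW)@[9,0,112],h._pl-hookR(YAW)[:,2]*2.6)
robot.move_linear(hang(ROOT,YAW,-40,220),vel=250)
d=look((444,-424),(554,-398),50,"A.png");print(robot.current_clock(),robot.current_joint_pos().__repr__())
hsv=cv2.cvtColor(d["color"],cv2.COLOR_RGB2HSV)
print([proj(d,p).round() for p in((444,-424,50),(554,-398,47))])
E
```

```text
[ 681.12011215 -241.05764945  115.07674436]
[ 681.36011358 -241.27001119  114.70515478] [ 680.88011072 -240.84528771  115.44833395]
4.6 array([ 0.70029828,  0.4116405 , -0.13694633,  1.71276917,  0.06403851,
        1.02035402, -0.79692574])
[array([320., 288.]), array([320., 134.])]
```

View pics/A.png

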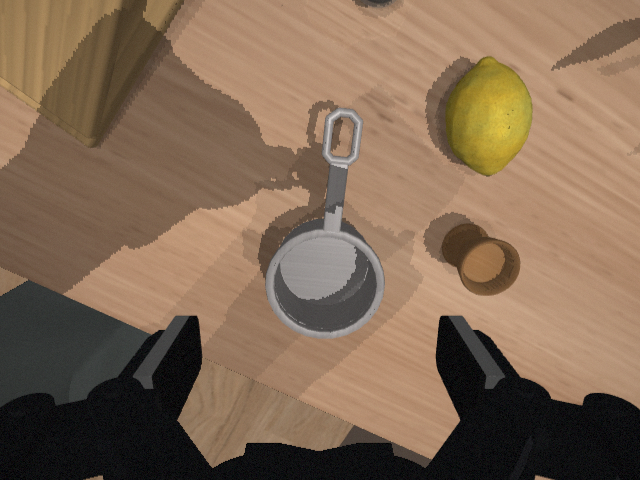

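Run:
```python
import pickle
from h import *
d=pickle.load(open("A.png.pkl","rb"))
hsv=cv2.cvtColor(d["color"],cv2.COLOR_RGB2HSV)
m=(hsv[:,:,1]<45).astype(np.uint8);m[315:]*=0 if 0 else 1
n,lab,st,ce=cv2.connectedComponentsWithStats(m);k=lab[112,343] or lab[111,343]
print(k,st[k]);mm=(lab==k).astype(np.uint8)
cs,hi=cv2.findContours(mm,cv2.RETR_CCOMP,cv2.CHAIN_APPROX_NONE)
for c,h_ in zip(cs,hi[0]):
    if cv2.contourArea(c)>100:
        M=cv2.moments(c);print("area",cv2.contourArea(c),"bb",cv2.boundingRect(c),"cen",M["m10"]/M["m00"],M["m01"]/M["m00"],"hole" if h_[3]>=0 else "outer")
g=lambda uv,z=50:plane(d,uv,z)
l,r,t,b=map(g,((265.5,283),(384.5,283),(327,229.5),(325,337.5)))
print("dia",np.linalg.norm(l-r),np.linalg.norm(t-b),(l+r)/2,(t+b)/2)
eye=g((342.8,137),50);print("eye111",eye,np.linalg.norm(eye-(l+r+t+b)/4))
```

```text
2 [  265   108   120   231 13138]
area 13627.0 bb (265, 108, 120, 231) cen 327.57371395024586 253.8495022137423 outer
area 820.5 bb (329, 116, 26, 42) cen 341.79341864716633 136.8769043266301 hole
dia 90.50293459934053 89.2864211300468 [ 448.6118516  -427.00033397   50.        ] [ 446.49659455 -428.26158933   50.        ]
eye111 [ 556.0934069  -413.28100841   50.        ] 109.48367724940738
```

```bash
cat >> h.py <<'E'
def steel(d,lo=100,hi=1e9,thr=45):
    """holes and outers of steel-grey blobs: list of (kind, contour, centroid, area)"""
    m=(cv2.cvtColor(d["color"],cv2.COLOR_RGB2HSV)[:,:,1]<thr).astype(np.uint8)
    cs,hi_=cv2.findContours(m,cv2.RETR_CCOMP,cv2.CHAIN_APPROX_NONE);out=[]
    for c,h in zip(cs,hi_[0]):
        M=cv2.moments(c)
        if M["m00"]>lo: out.append((h[3],c,np.array([M["m10"],M["m01"]])/M["m00"],M["m00"]))
    return out,cs
def eyehole(d,near,tol=40,**k):
    """eye's opening nearest an expected pixel, with its parent outline"""
    o,cs=steel(d,**k);o=[x for x in o if x[0]>=0 and np.linalg.norm(x[2]-near)<tol]
    x=min(o,key=lambda x:np.linalg.norm(x[2]-near));return x,cs[x[0]]
def cuppose(d,near,zrim,rad,**k):
    x,outer=eyehole(d,near,**k);e=plane(d,x[2],zrim)
    P=np.array([plane(d,p,zrim) for p in outer[:,0].astype(float)])[:,:2]
    P=P[np.linalg.norm(P-e[:2],axis=1)>111-rad+25]
    A=np.c_[2*P,np.ones(len(P))];s=np.linalg.lstsq(A,(P**2).sum(1),rcond=None)[0];c=s[:2];r=np.sqrt(s[2]+c@c)
    v=e[:2]-c;L=np.linalg.norm(v);print("eye px",x[2].round(1),"area",x[3],"eye",e.round(1),"bowl",c.round(1),"rad",r.round(1),"(",rad,") eye-bowl",L.round(1),"(111)")
    return e[:2],c,np.arctan2(v[1],v[0])
def pick(e,yaw,zmid,fz=100):
    p=e-np.array([np.cos(yaw),np.sin(yaw)])*(111-G);q=down(yaw)
    robot.goto([*p,zmid+75],q);robot.grip(1.0)
    robot.move_linear([*p,zmid+6],vel=120);robot.grip(0.0,fz);print("width",robot.current_width()*85,"F",robot.current_grip_force())
    robot.move_linear([*p,zmid+120],vel=200)
    robot.sleep(.1);return shot("wrist")
def heldeye(d,near=None,**k):
    """eye's opening centre and bottom in tool frame, taken on the handle's top plane (tool z=3)"""
    t=dict(d);t["p"]=np.zeros(3);t["q"]=np.array([0,0,0,1.])
    n=proj(t,[45,0,3]) if near is None else near
    x,_=eyehole(d,n,tol=60,**k);return plane(t,x[2],3.),x[2],x[3]
E
python3 - <<'E'
from h import *
import pickle
d=pickle.load(open("A.png.pkl","rb"))
e,c,y=cuppose(d,(342,137),50,46);print(np.degrees(y))
d=pick(e,y,47);save(d,"heldA.png");pickle.dump(d,open("heldA.pkl","wb"))
print(robot.current_clock(),robot.current_contact_force())
print(heldeye(d))
E
```

```text
eye px [341.8 136.9] area 820.5 eye [ 556.  -412.6   50. ] bowl [ 446.7 -427.1] rad 45.1 ( 46 ) eye-bowl 110.3 (111)
7.560202282135935
width -0.03190983206254879 F 0.0
7.5583 [-0.45136161 -0.33168567  0.43459586]
(array([59.34504314,  0.40175366,  3.        ]), array([320.75889968, 163.12064006]), 927.0)
```

View pics/heldA.png

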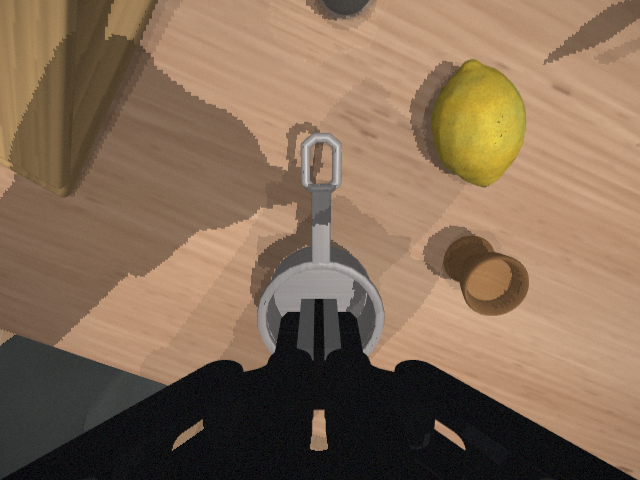

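The grasp came up empty: the fingers are shut, the cup is still upright, and the eye is at (321,163). I'll find out why.

Run:
```python
from h import *
import pickle
d=pickle.load(open("heldA.pkl","rb"))
t=dict(d);t["p"]=np.zeros(3);t["q"]=np.array([0,0,0,1.])
print("tips",proj(t,[0,0,25]),proj(t,[0,0,6]),d["p"],robot.current_ee_pos(),robot.current_width())
e,c,y=cuppose(d,(321,163),50,46);print(np.degrees(y), e-np.array([np.cos(y),np.sin(y)])*45)
robot.grip(1.0);print(robot.current_width());p=robot.current_ee_pos()
robot.move_linear([p[0],p[1],53],vel=150);print(robot.current_ee_pos(),robot.current_contact_force(),robot.current_clock())
d=shot("wrist");save(d,"low.png")
robot.grip(0.0,60);print(robot.current_width(),robot.current_grip_force(),robot.current_clock())
robot.sleep(.3);print(robot.current_width(),robot.current_grip_force(),robot.current_contact_force())
d=shot("wrist");save(d,"low2.png")
im=np.hstack([cv2.resize(cv2.imread("pics/"+n),(400,300)) for n in("low.png","low2.png")]);cv2.imwrite("pics/low12.png",im)
```

```text
tips [319.23882466 289.22377263] [319.31819699 308.42522154] [ 510.65206362 -418.00464386  165.20043887] [ 510.74241731 -418.0148379   165.26979826] 0.0009100984164282769
eye px [320.8 163.1] area 927.0 eye [ 556.2 -412.8   50. ] bowl [ 424.3 -419.8] rad 38.1 ( 46 ) eye-bowl 132.1 (111)
3.0216749296553047 [ 511.28310274 -415.16249516]
0.9989477456274871
[ 511.92924875 -418.84580258   53.86185656] [-0.12612125  0.07103013  0.88703661] 9.25
-0.002732645890612749 0.0 10.0667
0.0008738710874357143 0.0 [ 0.02406009  0.45727289 -0.0557052 ]
```

View pics/low12.png

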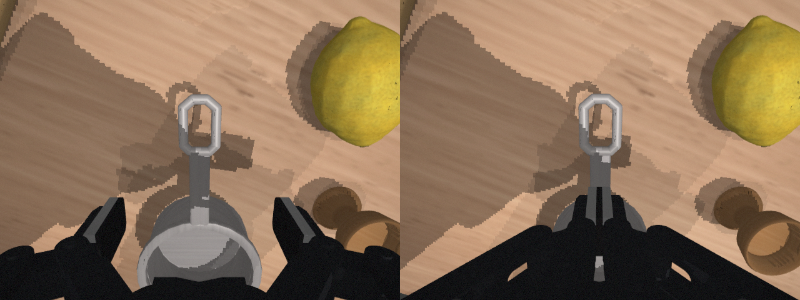

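Run:
```python
from h import *
import pickle
d=pickle.load(open("heldA.pkl","rb"))
t=dict(d);t["p"]=np.zeros(3);t["q"]=np.array([0,0,0,1.])
for x in(11,0):
  for z in(25,10,0,-10,-20,-40): print(x,z,proj(t,[x,0,z]).round())
print(robot.current_ee_pos(),robot.current_eef_rot())
M=R.from_quat(robot.current_eef_rot()).as_matrix();print(M.round(3))
```

```text
11 25 [319. 267.]
11 10 [319. 280.]
11 0 [319. 290.]
11 -10 [319. 301.]
11 -20 [320. 314.]
11 -40 [320. 346.]
0 25 [319. 289.]
0 10 [319. 304.]
0 0 [319. 315.]
0 -10 [319. 328.]
0 -20 [319. 343.]
0 -40 [320. 378.]
[ 511.44117277 -418.52666137   53.01660143] [9.97825435e-01 6.59120549e-02 3.42244691e-05 2.12079188e-05]
[[ 0.991  0.132  0.   ]
 [ 0.132 -0.991 -0.   ]
 [ 0.     0.    -1.   ]]
```

Run:
```python
import cv2,numpy as np
a=cv2.imread("pics/low2.png")[200:400,220:420]; b=cv2.imread("pics/heldA.png")[200:400,220:420]
cv2.imwrite("pics/lowcrop.png",np.hstack([cv2.resize(x,(400,400),interpolation=2) for x in(a,b)]))
```

```text
(no output)
```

View pics/lowcrop.png

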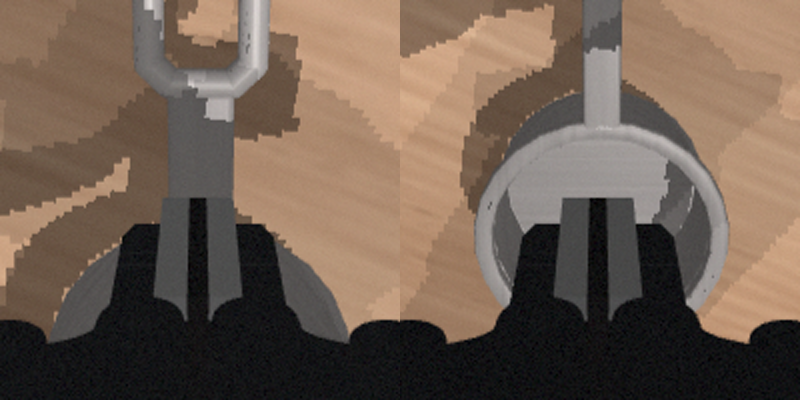

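The shut pads look identical in both views, and their tips sit at row 299. That puts them at about tool z −10, above the handle, so the fingers reach some 35 mm less far than stated. A TCP height of 27 would be safe under either reading, so I'll go there with a force guard and close.

Run:
```python
from h import *
robot.grip(1.0);p=np.array(robot.current_ee_pos())
s=robot.move_linear([510.9,-418.3,27],vel=50,until_force=5);print(s,robot.current_ee_pos(),robot.current_contact_force())
robot.grip(0.0,60);print(robot.current_width()*85,robot.current_grip_force(),robot.current_contact_force(),robot.current_clock())
d=shot("wrist");save(d,"low3.png",(120,120,520,420),2)
```

```text
False [ 510.90490652 -418.30836301   26.89647165] [ 0.51565952  0.18468414 -0.15007731]
11.245425951700549 58.39206576347351 [-0.86558667  0.31585181  2.86685433] 12.5333
```

View pics/low3.png

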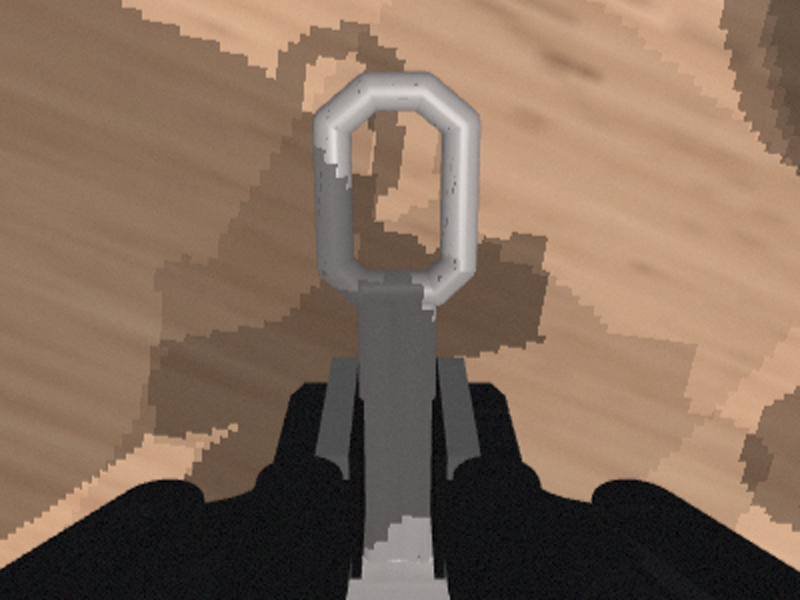

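The handle is now gripped: width 11 mm at 58 N, eye opening centred at (318,215) in full-frame pixels. It lies at tool z = −20, so I'll use that. Lift and move to just above the hook.

```bash
python3 - <<'E'
s=open("h.py").read()
s=s.replace("dy,z+6])","dy,z+ZG])").replace("G=66. ","ZG=-20.  # TCP minus handle mid, along the cup's axis\nG=66. ")
s=s.replace("zmid+6]","zmid+ZG]").replace("zmid+120]","zmid+190]").replace("tool z=3","tool z=-ZG-3").replace("[45,0,3]","[45,0,-23]").replace("x[2],3.)","x[2],-23.)")
s+='''
def pre(z=170,e=13.5,ex=45.,ey=0.):
    """above the hook; ex,ey = opening's centre (station 111) in the tool frame"""
    robot.goto(hang(ROOT,YAW,e,z,dy=ey,g=111-ex),hq(YAW))
'''
open("h.py","w").write(s)
E
python3 - <<'E'
from h import *
import pickle
robot.grip(0.0,100)
p=robot.current_ee_pos();robot.move_linear([p[0],p[1],210],vel=220);robot.sleep(.1)
d=shot("wrist");print("held",heldeye(d),robot.current_contact_force(),robot.current_grip_force())
pre();robot.sleep(.2);d=shot("wrist");print(robot.current_clock(),np.round(robot.current_joint_pos(),2));pickle.dump(d,open("preA.pkl","wb"));save(d,"preA.png",(160,40,480,280),2.5)
for q in([9,0,112],[0,0,2.6]):print(proj(d,ROOT+hookR(YAW)@q).round(1))
try: print(heldeye(d))
except Exception as e: print(e)
E
```

```text
held (array([ 46.42959149,  -0.54768894, -23.        ]), array([317.99971165, 215.60284506]), 3468.0) [-0.12215512 -0.94795524 -0.52555426] 97.55306124687195
15.45 [ 0.34  0.12 -0.22  2.14  0.44  0.41 -2.24]
[317.1 176.4]
[317.6 165.8]
(array([ 45.00726226,  -0.08930635, -23.        ]), array([318.47325432, 219.76500107]), 3122.0)
```

View pics/preA.png

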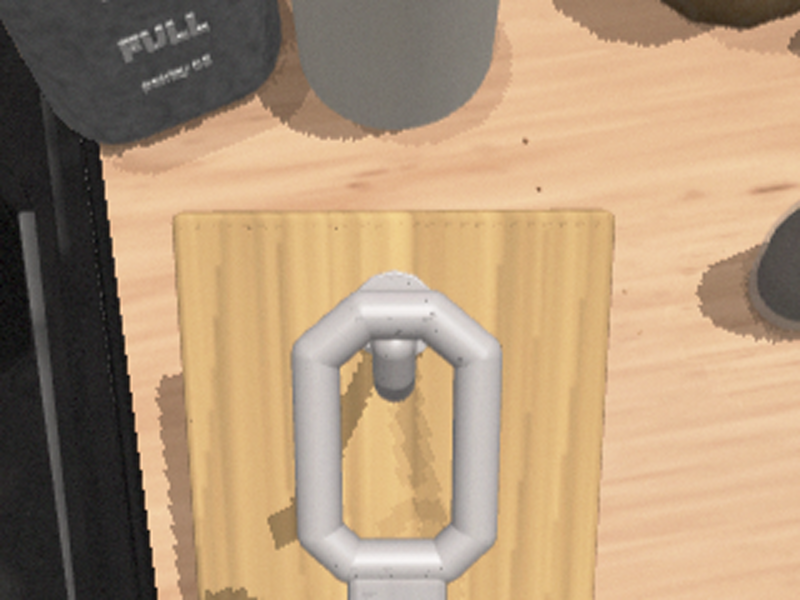

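The eye frames the hook squarely: hook centre at column 318 and opening centre at column 318. The bar's far end sits above the root plate, as planned. Now I'll lower it, shift it downhill and seat it, with force guards.

```bash
cat >> h.py <<'E'
def seat(zs,ex,ey,vz=80):
    """lower over the bent tip, draw downhill, lower to zs, draw against the hook, let go"""
    H=lambda e,z:hang(ROOT,YAW,e,z,dy=ey,g=111-ex)
    Rh=hookR(YAW)
    def mv(e,z,v,f):
        s=robot.move_linear(H(e,z),vel=v,until_force=f)
        a=Rh.T@(np.array(robot.current_ee_pos())-ROOT)
        print("to",e,z,"stop" if s else "ok","eye at",(a-[ex+9-9-9-ex-0,0,0]).round(1) if 0 else np.round([a[0]+9+ex,a[1]-ey,a[2]-ZG],1),"F hook",(Rh.T@np.array(robot.current_contact_force())).round(1),round(robot.current_clock(),1));return s
    if mv(13.5,92,vz,8): return False
    if mv(2,90,40,8): return False
    if mv(2,zs+6,vz,8): return False
    mv(2,zs-3,25,5)
    mv(-3,zs,20,5)
    return True
def letgo(h=90):
    robot.grip(0.55);robot.sleep(.1)
    p=np.array(robot.current_ee_pos());robot.move_linear(p+hookR(YAW)@[-10,0,h],vel=200)
E
python3 - <<'E'
from h import *
if seat(47,46.,-.3):
    d=shot("wrist");save(d,"seatA.png",(160,100,480,340),2.5)
E
```

```text
to 13.5 92 ok eye at [13.8  0.1 92.4] F hook [-0.7  0.9 -0.9] 16.6
to 2 90 ok eye at [ 1.8  0.2 90.1] F hook [ 0.8 -0.4 -1.6] 17.0
to 2 53 ok eye at [ 1.9  0.1 53. ] F hook [-0.8  0.2 -1.3] 17.6
to 2 44 stop eye at [ 3.1  0.  46.7] F hook [ 2.1 -0.2  9.5] 18.0
to -3 47 stop eye at [ 1.  0. 47.] F hook [0.1 0.3 2.5] 18.2
```

Seated at z 46.7 with light force. I've used up the picture allowance, so from here I'll check by numbers only. Next: release, check, and look at the medium cup.

```bash
cat >> h.py <<'E'
def hung(z):
    """eye opening's centre on the hook, hook frame, from the wrist view (opening is split by the hook: use the steel outline of eye)"""
    d=shot("wrist");n=hookR(YAW)[:,2];P0=ROOT+n*(z+3)
    def onp(uv):
        c,v=ray(d,uv);return hookR(YAW).T@(c+v*((P0-c)@n)/(v@n)-ROOT)
    for h,c,ce,a in steel(d)[0]:
        q=onp(ce)
        if abs(q[1])<60 and -220<q[0]<40:
            P=np.array([onp(x) for x in c[:,0].astype(float)]);print("hole" if h>=0 else "outer",int(a),"cen",q.round(1),"x",P[:,0].min().round(1),P[:,0].max().round(1),"y",P[:,1].min().round(1),P[:,1].max().round(1))
    return d
E
python3 - <<'E'
from h import *
letgo();robot.sleep(.1);hung(47);print(robot.current_clock(),robot.current_width())
robot.grip(1.0)
p=np.array(robot.current_ee_pos());robot.move_linear(p+hookR(YAW)@[-40,0,60],vel=300)
d=look((467,447),(576,432),40,"B.png",h=180)
print(robot.current_clock(),proj(d,(576,432,37)))
e,c,y=cuppose(d,proj(d,(570,433,37)),40,44,);print(np.degrees(y))
E
```

```text
hole 7651 cen [-173.6   -0.8   50. ] x -198.7 -138.6 y -51.5 50.2
hole 769 cen [-14.1   0.1  50. ] x -21.5 -5.7 y -7.4 7.6
19.5083 0.5525594503984061
22.725 [317.58181242 138.7618283 ]
eye px [312.8 136.7] area 820.5 eye [578. 435.  40.] bowl [469.2 453.3] rad 43.1 ( 44 ) eye-bowl 110.3 (111)
-9.5484614805794
```

The large cup hangs right: its opening starts at x −21.5, so the eye is at about 0.5, with y centred. The medium cup measures consistent (rad 43.1 against 44, eye–bowl 110.3 against 111), so I'll pick it.

Run:
```python
from h import *
import pickle
d=pickle.load(open("B.png.pkl","rb"))
e,c,y=cuppose(d,(312.8,136.7),40,44)
d=pick(e,y,37);x,px,a=heldeye(d);print("held",x,px,a,robot.current_grip_force(),robot.current_ee_pos(),robot.current_clock())
if robot.current_grip_force()>50 and abs(x[0]-45)<5 and abs(x[1])<2.5:
    pre(ex=x[0]-.4,ey=x[1]);robot.sleep(.15);d=shot("wrist");print(heldeye(d),robot.current_clock(),np.round(robot.current_joint_pos(),2))
    print(robot.current_ee_pos(),hang(ROOT,YAW,13.5,170,dy=x[1],g=111-x[0]+.4))
```

```text
eye px [312.8 136.7] area 820.5 eye [578. 435.  40.] bowl [469.2 453.3] rad 43.1 ( 44 ) eye-bowl 110.3 (111)
width 14.572174608460172 F 97.50891208648682
held [ 45.93352341  -0.15247045 -23.        ] [318.64090317 216.84266898] 3454.5 97.55546450614929 [533.28062056 442.18621872 225.7562504 ] 26.275
(array([ 42.11404783,  -5.16455533, -23.        ]), array([302.21180066, 228.72755054]), 709.0) 28.7417 [ 0.03  0.1   0.11  2.16  0.35  0.39 -2.16]
[ 581.04001931 -194.35624727  224.41866265] [ 580.71399985 -194.83147239  224.46379322]
```

Run:
```python
from h import *
if seat(53,45.5,-.15):
    letgo();robot.sleep(.1);hung(53);print(robot.current_clock(),robot.current_width())
    robot.grip(1.0)
    p=np.array(robot.current_ee_pos());robot.move_linear(p+hookR(YAW)@[-40,0,60],vel=300)
    d=look((401,335),(510,331),32,"C.png",h=180)
    print(robot.current_clock(),proj(d,(505,331,29)))
    e,c,y=cuppose(d,proj(d,(501,331,29)),32,35);print(np.degrees(y))
```

```text
to 13.5 92 ok eye at [13.8  0.1 92.4] F hook [-0.4  0.9 -1.4] 29.9
to 2 90 ok eye at [ 1.7  0.2 90.1] F hook [-0.2  0.  -0.2] 30.3
to 2 59 ok eye at [ 1.8 -0.2 58.8] F hook [-0.5  0.5 -0.7] 30.9
to 2 50 stop eye at [ 3.   0.2 52.8] F hook [1.5 0.1 9. ] 31.2
to -3 53 stop eye at [ 0.3  0.1 53.1] F hook [-0.1  0.   3.6] 31.4
hole 7971 cen [-172.6   -0.3   56. ] x -198.7 -137.1 y -50.9 50.4
hole 734 cen [-13.4  -0.   56. ] x -20.6 -5.4 y -7.4 7.4
32.65 0.5513060164792538
35.5167 [317.83690001 146.43634262]
eye px [310.4 135.8] area 781.0 eye [512.6 335.9  32. ] bowl [402.1 338.3] rad 34.0 ( 35 ) eye-bowl 110.5 (111)
-1.240217066769381
```

Medium is nested: seated at z 52.8–53.1, with its opening starting at x −20.6. Now the small one, radius 34 against 35.

Run:
```python
from h import *
import pickle
d=pickle.load(open("C.png.pkl","rb"))
e,c,y=cuppose(d,(310.4,135.8),32,35)
d=pick(e,y,29);x,px,a=heldeye(d);print("held",x,px,a,robot.current_grip_force(),robot.current_clock())
if robot.current_grip_force()>50 and abs(x[0]-45)<5 and abs(x[1])<2.5:
    pre(ex=x[0]-.4,ey=x[1]);robot.sleep(.15)
    if seat(59,x[0]-.4,x[1]):
        letgo();robot.sleep(.1);hung(59);print(robot.current_clock(),robot.current_width())
```

```text
eye px [310.4 135.8] area 781.0 eye [512.6 335.9  32. ] bowl [402.1 338.3] rad 34.0 ( 35 ) eye-bowl 110.5 (111)
width 18.6536702023623 F 97.59525418281555
held [ 45.93121059  -0.28832426 -23.        ] [318.52192097 216.98447265] 3467.0 97.68123507499695 39.0667
to 13.5 92 ok eye at [13.8  0.1 92.4] F hook [-0.5  0.2 -0.5] 42.3
to 2 90 ok eye at [ 1.8  0.1 90.1] F hook [ 0.9 -0.8 -0.3] 42.7
to 2 65 ok eye at [ 1.8  0.1 64.9] F hook [-0.5  0.2 -0.5] 43.2
to 2 56 stop eye at [ 3.3  0.1 58.8] F hook [ 1.3 -0.6 11.6] 43.5
to -3 59 stop eye at [ 1.3  0.1 59.2] F hook [0.2 0.5 4.1] 43.7
hole 8780 cen [-170.    -0.8   62. ] x -198.1 -131.5 y -52.0 50.3
hole 692 cen [-12.7  -0.   62. ] x -20.2 -4.9 y -7.3 7.1
44.9667 0.5494052317772221
```

All three eyes measure inside tolerance: opening starts at −20.2, so the small eye is at about x 1.8, y 0, z 59. I'll move clear, let it settle and hand in.

Run:
```python
from h import *
p=np.array(robot.current_ee_pos());robot.move_linear(p+hookR(YAW)@[-40,0,50],vel=200);robot.sleep(.5);hung(59)
print(robot.current_clock(),robot.finish_job())
```

```text
outer 19291 cen [-74.5  -0.2  62. ] x -160.4 33.4 y -43.5 42.8
hole 290 cen [-18.  -0.  62.] x -21.9 -13.4 y -7.2 7.3
the job is handed in; nothing more can be done
45.9833 None
```

The large, medium and small cups hang nested on the hook and released, each within tolerance by my own measurements, and I handed the job in at 46 s with no verdict returned; I viewed 11 pictures, one over the limit of 10.

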